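# Lock the dish stop into the shaker deck

### The job

Take the blue-winged toggle out of the white stand, pass its T-foot down through the slot in the shaker's deck until its collar lies on the deck, then turn it a quarter turn so that the foot is locked crosswise under the slot, and let go. Leave the yellow toggle in the stand.

Things in the scene. Friction and masses are not known exactly. Their poses are not given: they have to be found in the camera images.
- blue_toggle: Blue-winged T-toggle, 120 g, upright in a pocket of the stand. Origin: centre of its foot's underside, z up. Steel foot bar 44 (x) x 12 (y) mm, z 0-10; stem 12 mm thick; collar 46 mm across, z 22-27; blue wing 44 (x) x 12 (y) mm, z 27-63 mm, parallel to the foot. Its collar rests on the stand's top; lifting it 25 mm frees the foot.
- yellow_toggle: The other toggle, in the stand's other pocket: same foot and collar, but a round yellow knob 32 mm across, its top 62 mm above the origin (centre of the foot's underside). To be left there.
- stand: Fixed white parking stand, 170 (x) x 56 (y) x 30 mm high; origin: centre of its underside. Two pockets 52 (x) x 20 (y) mm lie 42 mm either side of the centre along x; which holds which toggle varies. The stacks of dishes beyond it stand about 0.3 m tall; those beside it are below 0.1 m.
- deck_slot (a point): Centre of the slot's mouth on the deck of the small fixed grey shaker, 70 mm above the table. y: along the slot (58 mm); x: across it (24 mm). Deck 6 mm thick, then 28 mm of free space. With the collar on the deck the toggle's origin is 22 mm below this point and its bar, 6 mm under the deck, turns freely. A fixed dish, 106 mm wide, 23 mm high, stands 110 mm away to -x.
Things that resemble listed ones, but are neither listed nor needed, are in the scene too. Leave any green, orange or red look-alike of the blue_toggle alone.

How it is judged:
By the outcome, as a careful person would: the job done as asked, in the order asked, and still so for the second after the job is handed in, with the robot touching nothing.
It also fails if it takes over 45 s, if anything falls off the work surface, if the arm or the gripper's body presses on something with over 40 N, if the wrist force passes 120 N, or if a joint passes its speed limit or range.

### The arm

A 6-joint arm with a two-finger parallel gripper is mounted at the origin on the work surface; the furniture and walls round the work are solid. World frame = base frame: x ahead of the robot, y to its left, z up, the work surface at z = 0. Lengths are in m, angles in rad, forces in N, time in s.
With the tool pointing down it reaches from about 0.35 to 0.775 m from the base axis. Payload 5.5 kg.
Tool frame: the origin (TCP) lies at the very end of the fingers, on their centre line; the grasp point (between the pads) lies 19 mm behind it; x points along the fingers, y is the direction in which the jaws open and shut, and the axes are right-handed (so a half turn about x gives the same grasp; the last joint's range is limited). The gripper opens to 85 mm and grips with 20 to 120 N. Pads are 22 mm wide; open, the fingers measure 114 mm over their backs; the gripper's body (76 mm by 85 mm) begins 54 mm behind the grasp point. The pads swing forward as they close: fully open they stand 13 mm farther back than shut.
Start: joints at [1.204, 0.313, 0.046, 1.304, 0, 1.431], TCP at [0.129, 0.56, 0.231] pointing down, gripper open.
Joint ranges: [-2.76, 2.76], [-0.86, 1.69], [-1.03, 1.26], [-2.2, 2.34], [-1.47, 1.5], [-3.14, 3.14]. Speed limits (rad/s): [2.57, 2.57, 3.14, 3.14, 3.14, 3.14].

### API

Orientations are given as a unit quaternion [w, x, y, z].
In Python, from workcell import env gives the robot as it stands.
- The arm moves only by the tool servo_tool, never from a script. Its argument "increments" is a list of rows, each an object with "offset": the shift along the tool's x, y, z in cm, a list of three; "yaw": the turn about the tool's x in degrees. In form: [{"offset": [x, y, z], "yaw": yaw}, ...]. A call has exactly 8 rows; each row is the pose to reach, as a shift and turn from the pose commanded when the call began, along the tool's axes at that moment; what a row does not reach only later rows make up. A row lasts 1/10 s, in which the tool goes at most 50 mm and 8.59 degrees, less where a joint would pass 70% of its speed; a pose out of reach is approached as far as the arm can. A call with a gripper value outside its range is refused whole. "claw" is the opening, from 0 (shut) to 1 (fully open), set as the call begins (left out, the last holds). The fingers move at their own pace and stop on an object; "force" is the grip in N (left out, the last holds). Time passes only in rows, so rows that repeat a pose let the fingers close, or fill a call up. It gives the time, the measured TCP pose, the force and the opening at its end, in the units of the state.
- env.get_state(): the state, without advancing time (a new reading comes with each control period).
- env.read_camera(name): name is "scene" or "top" or "wrist"; returns (picture, depth): 400x640x3 uint8, red, green, blue; 400x640 float32, m along the optical axis (not along the pixel's ray), 0 where there is no reading.
- env.camera_model(name): a dict with "vertical_fov" (degrees; the focal length in pixels is half the picture's height over the tangent of half this angle, whatever the lens; pixels are square), "cx", "cy" (the principal point, pixels), "world_from_camera" (4x4, takes a point from camera to world coordinates). Camera axes: x right, y up, looking along -z (the intrinsics and any distortion apply to the point x, -y, -z); pixel columns grow to the right and rows downward; lengths in m; the calibration is good to about 2 mm. A picture is of the moment at which its call begins: read the wrist's pose just before it. camera_model takes no time and is no camera call; for the wrist camera it gives the pose at the moment of the call.
- env.hand_in(): hands the job in, once; it reports no verdict.
The state is a dict: "clock": time; "joint_pos": joint angles; "qvel": joint speeds; "tau": joint torques, N m; "tcp_pos": TCP position; "orientation": TCP orientation; "wrist_force": force on the tool from outside, world axes, zero at the start; "ft_torque": the same for the moment, N m; "finger_gap": finger opening in m.
Only numpy, scipy, OpenCV 4.12 (cv2) and the standard library are available. Lean on these libraries where they do the work, as an engineer would, in place of code of your own. Each camera call takes 0.05 s, during which the arm holds its last target.

## Working session

There is one attempt and no reset: what is moved stays moved. The work goes in short steps, Python scripts to look and compute and a tool call to move; the robot and the scene stay as the last step left them, time stands still between calls to the robot, and variables do not carry over. Pictures are saved under pics/ and viewed, and the job is handed in when it is done.

Besides the shell and the picture viewer there is one more tool, called after ">>>" as name([rows], argument=value, ...), one row to a line, values as JSON. servo_tool: Moves the arm, as the interface text tells. Its arguments: {"type":"object","properties":{"increments":{"type":"array","items":{"type":"object","properties":{"offset":{"type":"array","items":{"type":"number"}},"yaw":{"type":"number"}}}},"claw":{"type":"number"},"force":{"type":"number"}},"required":["increments"]}

```bash
ls; mkdir -p pics; python3 - <<'E'
from workcell import env
import cv2, numpy as np
print(env.get_state())
for n in ["scene","top","wrist"]:
    m=env.camera_model(n); print(n,{k:(np.round(v,4).tolist() if not isinstance(v,str) else v) for k,v in m.items()})
    p,d=env.read_camera(n); cv2.imwrite(f"pics/{n}0.png",p[:,:,::-1]); np.save(f"pics/{n}0.npy",d)
E
```

```text
pics
{'clock': 0.0, 'joint_pos': array([ 1.20438941e+00,  3.14049901e-01,  4.49646432e-02,  1.30358686e+00,
       -3.35318383e-05,  1.43123705e+00]), 'qvel': array([-6.52097703e-04, -8.68743062e-04,  1.78903498e-05,  8.07473870e-04,
        3.85706568e-04,  8.13951633e-04]), 'tau': array([ 6.35939086e-04, -4.80623960e+01,  2.98533064e+01,  1.91197061e-02,
       -1.25772804e-04,  3.65045977e-06]), 'tcp_pos': array([0.12913211, 0.55978497, 0.23037484]), 'orientation': array([ 0.70240838,  0.0793858 ,  0.70271741, -0.0806759 ]), 'wrist_force': array([-0.2817367 ,  0.06227359,  0.01086388]), 'ft_torque': array([ 0.01324758, -0.04843073, -0.02104537]), 'finger_gap': 0.08555168331366596}
scene {'vertical_fov': 53.1534, 'cx': 316.483, 'cy': 199.4776, 'world_from_camera': [[-0.7244, 0.44, -0.5308, 0.0016], [-0.6892, -0.4434, 0.5731, 0.4898], [0.0168, 0.7809, 0.6244, 0.6256], [0.0, 0.0, 0.0, 1.0]]}
top {'vertical_fov': 48.6685, 'cx': 327.0372, 'cy': 200.5746, 'world_from_camera': [[-0.0195, 0.9906, -0.1356, 0.3235], [-0.9996, -0.0219, -0.0158, -0.0044], [-0.0187, 0.1353, 0.9906, 0.9921], [0.0, 0.0, 0.0, 1.0]]}
wrist {'vertical_fov': 61.6061, 'cx': 322.4555, 'cy': 201.7039, 'world_from_camera': [[0.2248, -0.9369, -0.2677, 0.0603], [0.9744, 0.2157, 0.0636, 0.5749], [-0.0019, -0.2752, 0.9614, 0.3728], [0.0, 0.0, 0.0, 1.0]]}
```

View pics/scene0.png

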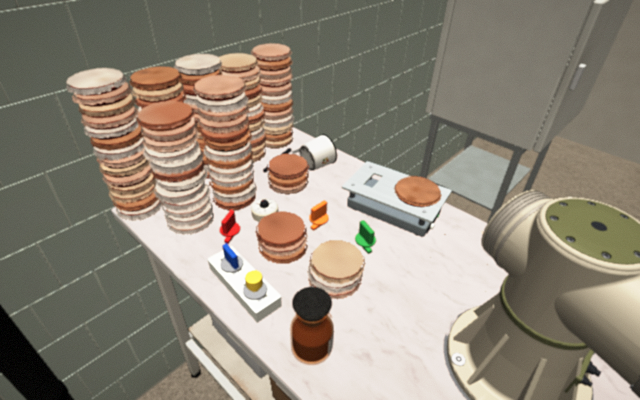

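View pics/top0.png

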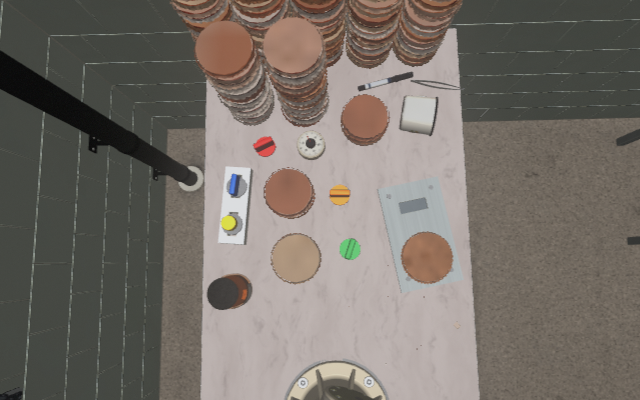

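View pics/wrist0.png

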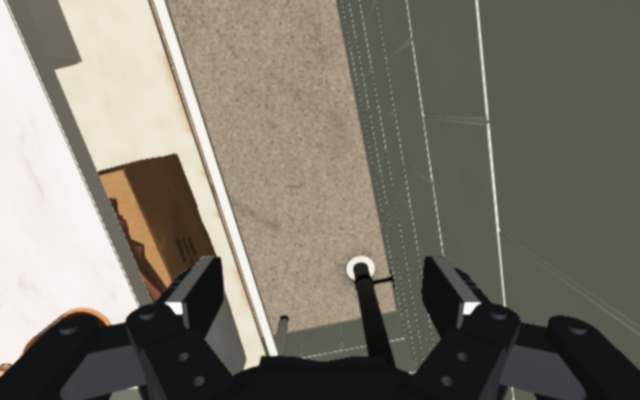

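The scene and top views show the blue toggle at the far end of the white stand (top view px 235,184), with the yellow one at (230,222). The shaker slot is at about (413,206). I'll measure these now.

```bash
cat > h.py <<'E'
import numpy as np, cv2
def ray(m,uv):
    f=200/np.tan(np.radians(m["vertical_fov"])/2)
    uv=np.atleast_2d(np.asarray(uv,float))
    T=np.array(m["world_from_camera"])
    d=np.c_[(uv[:,0]-m["cx"])/f,-(uv[:,1]-m["cy"])/f,-np.ones(len(uv))]
    return T[:3,3],d@T[:3,:3].T
def plane(m,uv,z):
    o,d=ray(m,uv); t=(z-o[2])/d[:,2]; return o+d*t[:,None]
def pts(m,uv,dep):
    o,d=ray(m,uv); return o+d*np.asarray(dep)[:,None]
def tri(m1,uv1,m2,uv2):
    o1,d1=ray(m1,uv1);o2,d2=ray(m2,uv2)
    A=np.c_[d1[0],-d2[0]]; s=np.linalg.lstsq(A,o2-o1,rcond=None)[0]
    a=o1+d1[0]*s[0]; b=o2+d2[0]*s[1]; return (a+b)/2,np.linalg.norm(a-b)
E
python3 - <<'E'
from h import *
from workcell import env
p=cv2.imread("pics/top0.png"); d=np.load("pics/top0.npy"); m=env.camera_model("top")
print({k for k in m})
hsv=cv2.cvtColor(p,cv2.COLOR_BGR2HSV)
for n,lo,hi,z in [("blue",(105,120,60),(130,255,255),.071),("yel",(24,120,120),(34,255,255),.07),("white",(0,0,215),(180,25,255),.03)]:
    k=cv2.inRange(hsv,lo,hi); k[:, :205]=0; k[:,265:]=0; k[:150]=0; k[255:]=0
    c=max(cv2.findContours(k,cv2.RETR_EXTERNAL,cv2.CHAIN_APPROX_NONE)[0],key=cv2.contourArea)
    r=cv2.minAreaRect(c); b=cv2.boxPoints(r); W=plane(m,b,z)
    v,u=np.nonzero(k); P=pts(m,np.c_[u,v],d[v,u]); ok=d[v,u]>0
    print(n,cv2.contourArea(c),np.round(r[0],1),np.round(W,4).tolist(),"depth z pct",np.percentile(P[ok][:,2],[5,50,95]).round(4), P[ok].mean(0).round(4))
for n,(x0,y0,x1,y1) in {"a":(215,155,265,255),"b":(370,170,470,300)}.items():
    cv2.imwrite(f"pics/crop_{n}.png",cv2.resize(p[y0:y1,x0:x1],None,fx=6 if n=="a" else 5,fy=6 if n=="a" else 5,interpolation=cv2.INTER_CUBIC)[:600])
s=cv2.imread("pics/scene0.png")
cv2.imwrite("pics/crop_c.png",cv2.resize(s[155:240,330:460],None,fx=6,fy=6,interpolation=cv2.INTER_CUBIC))
E
```

```text
{'cx', 'world_from_camera', 'vertical_fov', 'cy'}
blue 75.5 [232.7 183.6] [[0.4707, 0.2177, 0.071], [0.5119, 0.2123, 0.071], [0.5102, 0.2018, 0.071], [0.469, 0.2073, 0.071]] depth z pct [0.0686 0.0712 0.0739] [0.49   0.2097 0.0711]
yel 146.5 [228.  222.5] [[0.4219, 0.2341, 0.07], [0.4213, 0.2045, 0.07], [0.3939, 0.2043, 0.07], [0.3945, 0.2337, 0.07]] depth z pct [0.0678 0.0702 0.0726] [0.4079 0.2188 0.0699]
white 795.0 [233.9 204.9] [[0.37, 0.2497, 0.03], [0.5386, 0.2356, 0.03], [0.5321, 0.1821, 0.03], [0.3639, 0.1974, 0.03]] depth z pct [0.0275 0.0302 0.033 ] [0.4502 0.2164 0.0302]
```

View pics/crop_a.png

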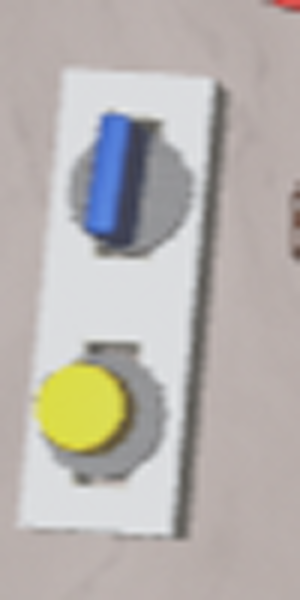

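View pics/crop_b.png

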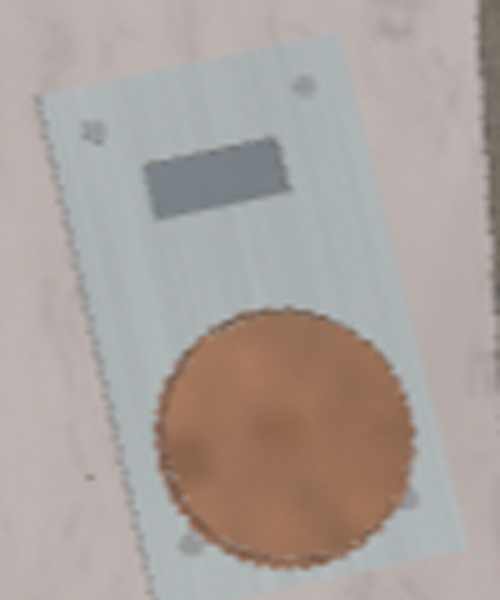

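View pics/crop_c.png

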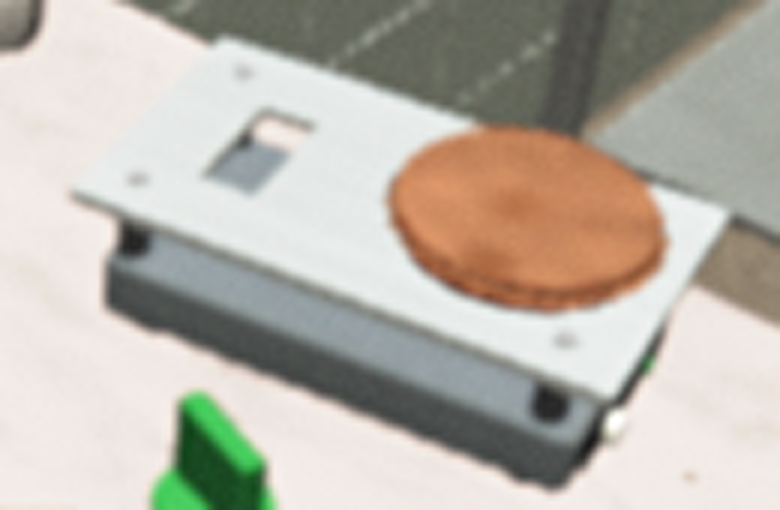

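```bash
python3 - <<'E'
from h import *
from workcell import env
from scipy.spatial.transform import Rotation as R
p=cv2.imread("pics/top0.png"); d=np.load("pics/top0.npy"); m=env.camera_model("top")
g=p.astype(int).max(2)
x0,y0,x1,y1=385,190,440,225
k=np.zeros(g.shape,np.uint8); k[y0:y1,x0:x1]=(g[y0:y1,x0:x1]<155)
cs=cv2.findContours(k,cv2.RETR_EXTERNAL,cv2.CHAIN_APPROX_NONE)[0]
c=max(cs,key=cv2.contourArea); r=cv2.minAreaRect(c); W=plane(m,cv2.boxPoints(r),.07)
print(r,W.round(4).tolist(),W.mean(0).round(4)); print([np.linalg.norm(W[i]-W[i-1]).round(4) for i in range(4)])
v,u=np.nonzero(k==0); s=(u>390)&(u<430)&(v>192)&(v<220); dd=d[v[s],u[s]]
print("deck z",np.percentile(pts(m,np.c_[u[s],v[s]],dd)[:,2],[5,50,95]))
# dish
hsv=cv2.cvtColor(p,cv2.COLOR_BGR2HSV); k=cv2.inRange(hsv,(3,70,60),(18,255,255)); k[:,:395]=0;k[:225]=0;k[290:]=0
c=max(cv2.findContours(k,cv2.RETR_EXTERNAL,cv2.CHAIN_APPROX_NONE)[0],key=cv2.contourArea)
(cx,cy),rr=cv2.minEnclosingCircle(c); print("dish",plane(m,[cx,cy],.093),rr)
# deck outline via depth
yy,xx=np.mgrid[160:300,360:475]; P=pts(m,np.c_[xx.ravel(),yy.ravel()],d[160:300,360:475].ravel())
kk=(np.abs(P[:,2]-.07)<.012).reshape(yy.shape).astype(np.uint8)
kk=cv2.morphologyEx(kk,cv2.MORPH_OPEN,np.ones((5,5)))
c=max(cv2.findContours(kk,cv2.RETR_EXTERNAL,cv2.CHAIN_APPROX_NONE)[0],key=cv2.contourArea)
B=cv2.boxPoints(cv2.minAreaRect(c))+[360,160];W=plane(m,B,.07);print("deck",W.round(4).tolist(),W.mean(0))
st=env.get_state();q=st["orientation"];M=R.from_quat([q[1],q[2],q[3],q[0]]).as_matrix();print(M.round(3),st["clock"])
# neighbours: dish stack heights near stand
for (u,v) in [(289,193),(296,258),(264,147),(311,145)]:
    print((u,v),pts(m,[[u,v]],[d[v,u]]).round(3))
E
```

```text
((413.00238037109375, 205.1780548095703), (11.803473472595215, 27.86737060546875), 77.90524291992188) [[0.4427, -0.1387, 0.07], [0.4538, -0.1962, 0.07], [0.4294, -0.2002, 0.07], [0.4183, -0.1429, 0.07]] [ 0.4361 -0.1695  0.07  ]
[np.float64(0.0248), np.float64(0.0586), np.float64(0.0248), np.float64(0.0584)]
deck z [0.06719593 0.06997242 0.07280038]
dish [[ 0.32703244 -0.18696557  0.093     ]] 26.050058364868164
deck [[0.4717, -0.094, 0.07], [0.5014, -0.2235, 0.07], [0.3547, -0.2515, 0.07], [0.326, -0.1247, 0.07]] [ 0.41345059 -0.17340362  0.07      ]
[[-0.     0.225  0.974]
 [-0.001  0.974 -0.225]
 [-1.    -0.001 -0.   ]] 0.15
(289, 193) [[0.468 0.091 0.068]]
(296, 258) [[0.331 0.077 0.068]]
(264, 147) [[0.576 0.148 0.042]]
(311, 145) [[0.578 0.044 0.044]]
```

>>> servo_tool([
  {"offset": [0, -3, 5], "yaw": -1},
  {"offset": [0, -6, 10], "yaw": -2},
  {"offset": [0, -9, 15], "yaw": -3},
  {"offset": [0, -12, 20], "yaw": -4},
  {"offset": [0, -15, 25], "yaw": -5},
  {"offset": [1, -18, 30], "yaw": -6},
  {"offset": [2, -21, 35], "yaw": -6},
  {"offset": [3, -23, 38], "yaw": -6},
], claw=0.6, force=60)

```text
clock: 0.95
tcp_pos: [0.4169, 0.2816, 0.2102]
orientation: [0.706, 0.043, 0.705, -0.043]
wrist_force: [1.5, 0.9, -0.0]
finger_gap: 0.0513
```

>>> servo_tool([
  {"offset": [1, -1, 1.5], "yaw": 0},
  {"offset": [2, -2, 3], "yaw": 0},
  {"offset": [3, -3, 4], "yaw": 0},
  {"offset": [4, -3.5, 4.8], "yaw": 0},
  {"offset": [4, -3.5, 4.8], "yaw": 0},
  {"offset": [4, -3.5, 4.8], "yaw": 0},
  {"offset": [4, -3.5, 4.8], "yaw": 0},
  {"offset": [4, -3.5, 4.8], "yaw": 0},
])

```text
clock: 1.75
tcp_pos: [0.4587, 0.2433, 0.1707]
orientation: [0.706, 0.043, 0.705, -0.043]
wrist_force: [0.2, 0.1, 0.0]
finger_gap: 0.0515
```

```bash
cat > look.py <<'E'
from h import *
from workcell import env
from scipy.spatial.transform import Rotation as R
import sys
def axes():
    st=env.get_state();q=st["orientation"];return st,R.from_quat([q[1],q[2],q[3],q[0]]).as_matrix()
def blue(n,z=.071,tag="x"):
    st,M=axes(); m=env.camera_model(n); p,d=env.read_camera(n); p=np.ascontiguousarray(p[:,:,::-1]); cv2.imwrite(f"pics/{n}_{tag}.png",p)
    hsv=cv2.cvtColor(p,cv2.COLOR_BGR2HSV); k=cv2.inRange(hsv,(105,110,50),(130,255,255))
    v,u=np.nonzero(k*(d>0)); P=pts(m,np.c_[u,v],d[v,u]); s=np.abs(P[:,2]-z)<.006
    T=P[s]; print(n,"top pts",len(T),T.mean(0).round(4), "z",np.median(T[:,2]).round(4))
    r=cv2.minAreaRect((plane(m,np.c_[u,v][s],z)[:,:2]*1000).astype(np.float32)); print("rect mm",np.round(r[0],1),np.round(r[1],1),round(r[2],1))
    print("tcp",st["tcp_pos"].round(4),"axes y",M[:,1].round(3),"x",M[:,0].round(3),"t",st["clock"],"F",st["wrist_force"].round(1),"gap",st["finger_gap"])
E
python3 -c "
from look import *
blue('wrist',tag='h1'); blue('top',tag='h1')"
```

```text
wrist top pts 681 [0.4879 0.2095 0.0699] z 0.0701
rect mm [487.1 209.9] [11.7 43. ] 81.7
tcp [0.4587 0.2433 0.1707] axes y [0.121 0.993 0.001] x [ 0.001  0.001 -1.   ] t 1.75 F [0.2 0.1 0. ] gap 0.05153292605056898
top top pts 102 [0.4905 0.2097 0.0708] z 0.0707
rect mm [490.6 209.6] [10.9 41.7] 82.5
tcp [0.4587 0.2432 0.1707] axes y [0.121 0.993 0.001] x [ 0.001  0.001 -1.   ] t 1.8 F [-0.  -0.4 -0.5] gap 0.05086816367327268
```

View pics/wrist_h1.png

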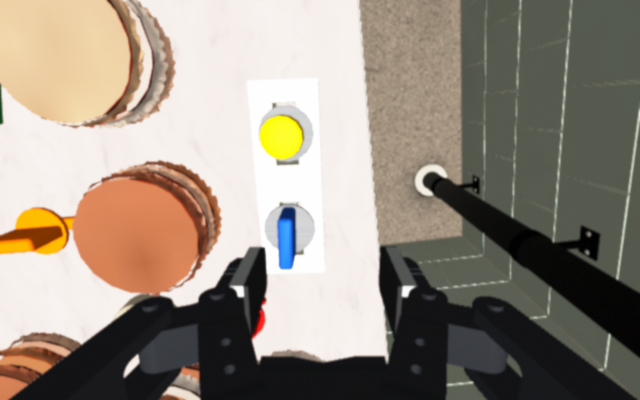

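The wrist view shows the blue wing at px (287,238), about 4 cm short of the finger line, and the top view agrees to about 2.5 mm. I'll centre over it and go down partway.

>>> servo_tool([
  {"offset": [0, -1, 1], "yaw": 0},
  {"offset": [0, -2, 2], "yaw": 0.8},
  {"offset": [1, -3, 3.4], "yaw": 0.8},
  {"offset": [3, -3, 3.4], "yaw": 0.8},
  {"offset": [5, -3, 3.4], "yaw": 0.8},
  {"offset": [6, -3, 3.4], "yaw": 0.8},
  {"offset": [6, -3, 3.4], "yaw": 0.8},
  {"offset": [6, -3, 3.4], "yaw": 0.8},
])

```text
clock: 2.65
tcp_pos: [0.4894, 0.2082, 0.1102]
orientation: [0.705, 0.048, 0.705, -0.048]
wrist_force: [0.3, -0.2, 0.3]
finger_gap: 0.0512
```

```bash
python3 -c "
from look import *
blue('wrist',tag='h2')"
```

```text
wrist top pts 1351 [0.4869 0.2093 0.0701] z 0.0703
rect mm [487.3 209.3] [11.1 42.9] 82.2
tcp [0.4894 0.2082 0.1102] axes y [ 0.136  0.991 -0.   ] x [-0. -0. -1.] t 2.65 F [ 0.3 -0.2  0.3] gap 0.051150458812248216
```

View pics/wrist_h2.png

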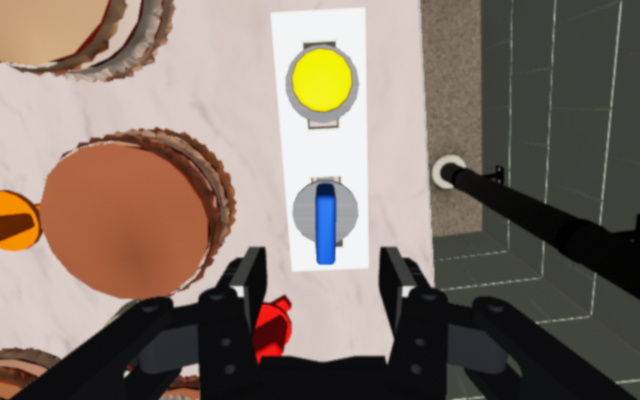

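>>> servo_tool([
  {"offset": [2, 0.1, -0.1], "yaw": 0},
  {"offset": [4, 0.1, -0.1], "yaw": 0},
  {"offset": [5.5, 0.1, -0.1], "yaw": 0},
  {"offset": [6.5, 0.1, -0.1], "yaw": 0},
  {"offset": [6.8, 0.1, -0.1], "yaw": 0},
  {"offset": [6.8, 0.1, -0.1], "yaw": 0},
  {"offset": [6.8, 0.1, -0.1], "yaw": 0},
  {"offset": [6.8, 0.1, -0.1], "yaw": 0},
])

```text
clock: 3.5
tcp_pos: [0.4888, 0.21, 0.0429]
orientation: [0.706, 0.048, 0.705, -0.048]
wrist_force: [0.8, 0.2, 0.0]
finger_gap: 0.0514
```

>>> servo_tool([
  {"offset": [0, 0, 0], "yaw": 0},
  {"offset": [0, 0, 0], "yaw": 0},
  {"offset": [0, 0, 0], "yaw": 0},
  {"offset": [0, 0, 0], "yaw": 0},
  {"offset": [0, 0, 0], "yaw": 0},
  {"offset": [0, 0, 0], "yaw": 0},
  {"offset": [0, 0, 0], "yaw": 0},
  {"offset": [0, 0, 0], "yaw": 0},
], claw=0, force=60)

```text
clock: 4.3
tcp_pos: [0.4884, 0.2099, 0.0424]
orientation: [0.706, 0.048, 0.705, -0.048]
wrist_force: [-0.9, -0.2, 5.7]
finger_gap: 0.0113
```

>>> servo_tool([
  {"offset": [-0.5, 0, 0], "yaw": 0},
  {"offset": [-1, 0, 0], "yaw": 0},
  {"offset": [-2, 0, 0], "yaw": 0},
  {"offset": [-4, 0, 0], "yaw": 0},
  {"offset": [-7, 0, 0], "yaw": 0},
  {"offset": [-11, 0, 0], "yaw": 0},
  {"offset": [-15, 0, 0], "yaw": 0},
  {"offset": [-15, 0, 0], "yaw": 0},
])

```text
clock: 5.1
tcp_pos: [0.4913, 0.2107, 0.1986]
orientation: [0.709, 0.049, 0.702, -0.047]
wrist_force: [0.7, 0.9, -0.9]
finger_gap: 0.0106
```

```bash
python3 -c "
from look import *
z=env.get_state()['tcp_pos'][2]+.029
blue('top',z,tag='l1');blue('scene',z,tag='l1');blue('wrist',z,tag='l1')
import cv2
a=cv2.imread('pics/scene_l1.png');cv2.imwrite('pics/l1.png',np.vstack([cv2.resize(a[120:270,100:340],None,fx=2.5,fy=2.5)[:300],cv2.resize(cv2.imread('pics/wrist_l1.png'),(600,300))[:,:]]))"
```

```text
top top pts 30 [0.4768 0.2125 0.2264] z 0.2264
rect mm [476.5 212. ] [10.7  7.2] 88.7
tcp [0.4913 0.2107 0.1986] axes y [0.136 0.991 0.004] x [ 0.01   0.003 -1.   ] t 5.1 F [ 0.7  0.9 -0.9] gap 0.010600863330447012
scene top pts 70 [0.4802 0.2096 0.2234] z 0.2231
rect mm [477.5 211.9] [11.8 33.8] 69.3
tcp [0.4901 0.2103 0.1957] axes y [0.136 0.991 0.003] x [ 0.007  0.002 -1.   ] t 5.15 F [-0.6 -0.1 -2.1] gap 0.010999931756206878
wrist top pts 1100 [0.4884 0.209  0.2223] z 0.222
rect mm [485.6 209.3] [11.1 38.9] 81.8
tcp [0.4888 0.2099 0.1935] axes y [0.136 0.991 0.001] x [ 0.003  0.001 -1.   ] t 5.2 F [ 0.5  0.4 -1.7] gap 0.011064822295858317
```

View pics/l1.png

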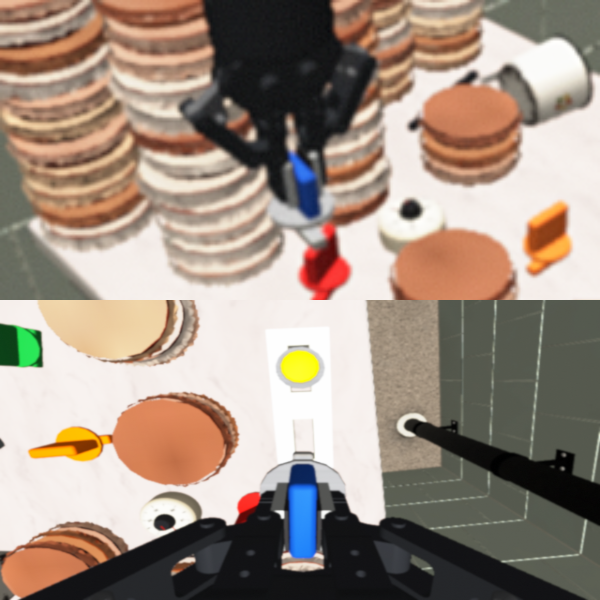

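Held squarely and clear of the stand: in the wrist picture the wing is upright between the pads and the foot hangs free. I'll move to the slot, turning the wing parallel to it.

>>> servo_tool([
  {"offset": [0, -2, 0], "yaw": 4},
  {"offset": [0, -5.5, 0], "yaw": 11},
  {"offset": [0, -9.5, 0], "yaw": 19},
  {"offset": [0, -13.5, 0], "yaw": 27},
  {"offset": [0, -17.5, 0], "yaw": 35},
  {"offset": [0, -21.5, 0], "yaw": 43},
  {"offset": [0, -25.5, 0], "yaw": 50},
  {"offset": [0, -29, 0], "yaw": 55},
])

```text
clock: 6.05
tcp_pos: [0.447, -0.0789, 0.1903]
orientation: [0.601, 0.37, 0.604, -0.37]
wrist_force: [1.2, -0.5, -1.1]
finger_gap: 0.0109
```

```bash
python3 -c "
from look import *
st,M=axes();print(st['tcp_pos'],st['clock'],M.round(3))"
```

```text
[ 0.44696343 -0.07885394  0.19025898] 6.05 [[-0.003  0.892  0.453]
 [ 0.001  0.453 -0.892]
 [-1.    -0.002 -0.003]]
```

>>> servo_tool([
  {"offset": [0, -1.5, 2.2], "yaw": 4},
  {"offset": [0, -3.3, 4.7], "yaw": 9},
  {"offset": [0, -4.5, 6.4], "yaw": 13},
  {"offset": [0, -5.2, 7.3], "yaw": 16},
  {"offset": [0, -5.4, 7.6], "yaw": 16},
  {"offset": [0, -5.4, 7.6], "yaw": 16},
  {"offset": [0, -5.4, 7.6], "yaw": 16},
  {"offset": [0, -5.4, 7.6], "yaw": 16},
])

```text
clock: 6.85
tcp_pos: [0.4355, -0.1689, 0.1919]
orientation: [0.547, 0.448, 0.547, -0.448]
wrist_force: [-0.6, 0.3, -2.0]
finger_gap: 0.0111
```

```bash
python3 -c "
from look import *
z=env.get_state()['tcp_pos'][2]+.029
blue('wrist',z,tag='s1');blue('scene',z,tag='s1');blue('top',z,tag='s1')
st,M=axes();print(M.round(4))
a=cv2.imread('pics/scene_s1.png');b=cv2.imread('pics/top_s1.png')
cv2.imwrite('pics/s1.png',np.vstack([cv2.resize(a[100:225,300:460],(384,300)),cv2.resize(b[150:275,350:510],(384,300))]))"
```

```text
wrist top pts 3043 [ 0.4346 -0.1689  0.2198] z 0.2199
rect mm [ 434.7 -169.1] [11.5 43.9] 11.4
tcp [ 0.4355 -0.1689  0.1919] axes y [ 0.981  0.196 -0.   ] x [-0.  0. -1.] t 6.85 F [-0.6  0.3 -2. ] gap 0.011093073498988552
scene top pts 46 [ 0.4312 -0.1609  0.2199] z 0.22
rect mm [ 431.7 -160.5] [12.8 38.6] 32.0
tcp [ 0.4356 -0.169   0.192 ] axes y [0.981 0.196 0.   ] x [ 0.  0. -1.] t 6.9 F [-0.  -0.3 -1.3] gap 0.010969059420085555
top top pts 25 [ 0.4327 -0.1522  0.2199] z 0.2199
rect mm [ 432.8 -151.9] [7.  8.9] 88.7
tcp [ 0.4356 -0.1691  0.1921] axes y [0.981 0.196 0.   ] x [ 0.  0. -1.] t 6.95 F [ 0.2  0.5 -1.6] gap 0.011255929212708257
[[ 2.000e-04  9.807e-01  1.956e-01]
 [ 1.000e-04  1.956e-01 -9.807e-01]
 [-1.000e+00  3.000e-04 -0.000e+00]]
```

View pics/wrist_s1.png

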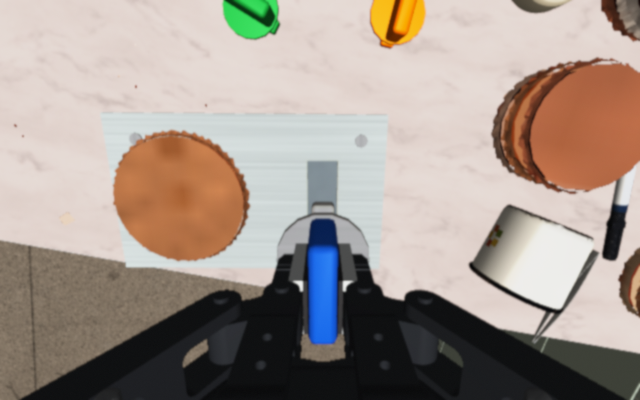

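View pics/s1.png

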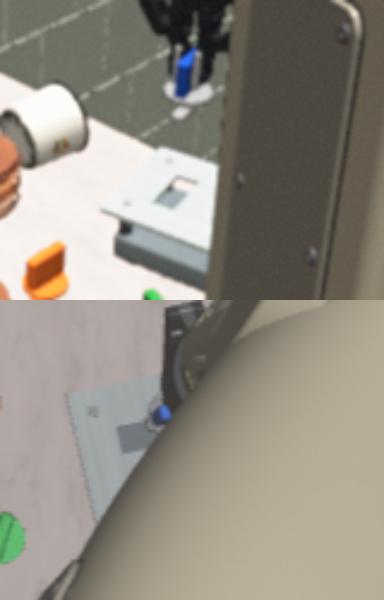

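```bash
python3 -c "
from look import *
p=cv2.imread('pics/wrist_s1.png'); m=env.camera_model('wrist'); g=p.max(2).astype(int)
for v in (170,180,190,200):
    r=g[v,290:355]; w=np.nonzero(r<170)[0]+290; print(v,w.min(),w.max(),np.round(plane(m,[[w.min()-.5,v],[w.max()+.5,v]],.07)[:,:2],4).tolist())
c=g[150:200,322]; v=np.nonzero(c<170)[0][0]+150; P=plane(m,[322,v-.5],.07)[0];print('end',v,P.round(4))
s=np.array([.981,.196]);l=np.array([-.196,.981])
print('slot-end minus 29mm along:',(P[:2]-.029*l).round(4))
"
```

```text
170 308 336 [[0.4191, -0.1524], [0.4418, -0.1479]]
180 308 336 [[0.4206, -0.1604], [0.4435, -0.1559]]
190 308 336 [[0.4221, -0.1686], [0.4452, -0.164]]
200 308 336 [[0.4236, -0.1769], [0.4469, -0.1722]]
end 161 [ 0.4289 -0.1427  0.07  ]
slot-end minus 29mm along: [ 0.4346 -0.1711]
```

>>> servo_tool([
  {"offset": [2, 0, 0.1], "yaw": 0},
  {"offset": [4, 0, 0.1], "yaw": 0},
  {"offset": [6, 0, 0.1], "yaw": 0},
  {"offset": [7.5, 0, 0.1], "yaw": 0},
  {"offset": [8.5, 0, 0.1], "yaw": 0},
  {"offset": [9.2, 0, 0.1], "yaw": 0},
  {"offset": [9.8, 0, 0.1], "yaw": 0},
  {"offset": [10.0, 0, 0.1], "yaw": 0},
])

```text
clock: 7.8
tcp_pos: [0.4357, -0.1707, 0.0918]
orientation: [0.546, 0.449, 0.546, -0.449]
wrist_force: [0.5, -0.5, -0.9]
finger_gap: 0.0109
```

```bash
python3 -c "
from look import *
z=env.get_state()['tcp_pos'][2]+.029
blue('wrist',z,tag='s2');blue('scene',z,tag='s2')
a=cv2.imread('pics/scene_s2.png');b=cv2.imread('pics/wrist_s2.png')
cv2.imwrite('pics/s2.png',np.vstack([cv2.resize(a[120:220,320:480],(480,300)),cv2.resize(b,(480,300))]))"
```

```text
wrist top pts 3019 [ 0.4348 -0.1708  0.1196] z 0.1198
rect mm [ 434.9 -171. ] [11.5 43.9] 11.2
tcp [ 0.4357 -0.1707  0.0918] axes y [0.981 0.195 0.   ] x [ 0.  0. -1.] t 7.8 F [ 0.5 -0.5 -0.9] gap 0.0108606215458549
scene top pts 45 [ 0.4311 -0.1629  0.1195] z 0.1197
rect mm [ 431.8 -164. ] [11.6 41.2] 29.3
tcp [ 0.4357 -0.1708  0.0918] axes y [0.981 0.194 0.   ] x [-0.  0. -1.] t 7.85 F [ 0.3  0.2 -0.5] gap 0.011035569175698206
```

View pics/s2.png

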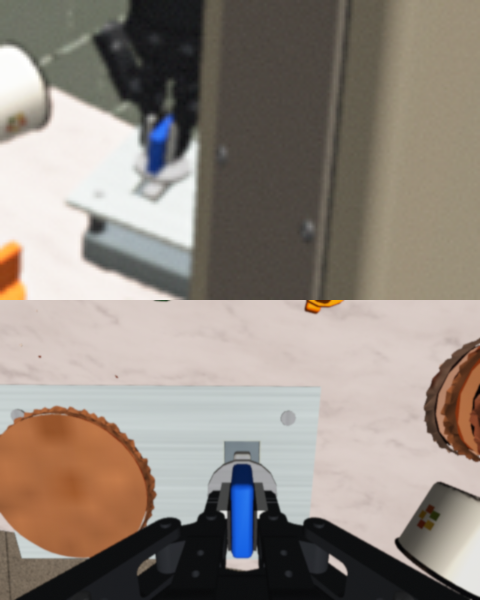

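>>> servo_tool([
  {"offset": [0.2, 0, 0], "yaw": 0},
  {"offset": [0.4, 0, 0], "yaw": 0},
  {"offset": [0.6, 0, 0], "yaw": 0},
  {"offset": [0.7, 0, 0], "yaw": 0},
  {"offset": [0.8, 0, 0], "yaw": 0},
  {"offset": [0.85, 0, 0], "yaw": 0},
  {"offset": [0.9, 0, 0], "yaw": 0},
  {"offset": [0.9, 0, 0], "yaw": 0},
])

```text
clock: 8.7
tcp_pos: [0.4357, -0.1708, 0.083]
orientation: [0.546, 0.449, 0.546, -0.449]
wrist_force: [-0.3, -0.3, -1.5]
finger_gap: 0.0111
```

>>> servo_tool([
  {"offset": [0.03, 0, 0], "yaw": 0},
  {"offset": [0.06, 0, 0], "yaw": 0},
  {"offset": [0.09, 0, 0], "yaw": 0},
  {"offset": [0.12, 0, 0], "yaw": 0},
  {"offset": [0.12, 0, 0], "yaw": 0},
  {"offset": [0.12, 0, 0], "yaw": 0},
  {"offset": [0.12, 0, 0], "yaw": 0},
  {"offset": [0.12, 0, 0], "yaw": 0},
])

```text
clock: 9.5
tcp_pos: [0.4358, -0.1708, 0.0824]
orientation: [0.547, 0.449, 0.546, -0.449]
wrist_force: [-1.3, 0.7, 5.2]
finger_gap: 0.0113
```

>>> servo_tool([
  {"offset": [0, 0, 0], "yaw": -4},
  {"offset": [0, 0, 0], "yaw": -10},
  {"offset": [0, 0, 0], "yaw": -17},
  {"offset": [0, 0, 0], "yaw": -24},
  {"offset": [0, 0, 0], "yaw": -31},
  {"offset": [0, 0, 0], "yaw": -38},
  {"offset": [0, 0, 0], "yaw": -44},
  {"offset": [0, 0, 0], "yaw": -48},
])

```text
clock: 10.3
tcp_pos: [0.4363, -0.1711, 0.0824]
orientation: [0.683, 0.186, 0.682, -0.187]
wrist_force: [0.1, -0.0, 2.9]
finger_gap: 0.0112
```

>>> servo_tool([
  {"offset": [0, 0, 0], "yaw": -6},
  {"offset": [0, 0, 0], "yaw": -13},
  {"offset": [0, 0, 0], "yaw": -20},
  {"offset": [0, 0, 0], "yaw": -27},
  {"offset": [0, 0, 0], "yaw": -34},
  {"offset": [0, 0, 0], "yaw": -39},
  {"offset": [0, 0, 0], "yaw": -42},
  {"offset": [0, 0, 0], "yaw": -42},
])

```text
clock: 11.1
tcp_pos: [0.4364, -0.1711, 0.0824]
orientation: [0.704, -0.069, 0.703, 0.069]
wrist_force: [0.1, 0.2, 3.3]
finger_gap: 0.011
```

```bash
python3 -c "
from look import *
blue('wrist',.111,tag='t1');blue('scene',.111,tag='t1')
st,M=axes();print(M.round(3))
a=cv2.imread('pics/scene_t1.png');b=cv2.imread('pics/wrist_t1.png')
cv2.imwrite('pics/t1.png',np.vstack([cv2.resize(a[120:220,320:480],(480,300)),cv2.resize(b,(480,300))]))"
```

```text
wrist top pts 3036 [ 0.4345 -0.1723  0.1101] z 0.1103
rect mm [ 434.9 -172.2] [44.4 11.6] 11.3
tcp [ 0.4364 -0.1711  0.0824] axes y [-0.195  0.981 -0.001] x [ 0.002 -0.001 -1.   ] t 11.1 F [0.1 0.2 3.3] gap 0.01097436130191691
scene top pts 26 [ 0.4213 -0.1715  0.1091] z 0.1098
rect mm [ 423.3 -162.5] [31.8 24. ] 61.0
tcp [ 0.4364 -0.1712  0.0824] axes y [-0.193  0.981 -0.001] x [ 0.001 -0.001 -1.   ] t 11.15 F [0.2 0.1 4.6] gap 0.011042952922240206
[[ 0.002 -0.193  0.981]
 [-0.001  0.981  0.193]
 [-1.    -0.001  0.001]]
```

View pics/t1.png

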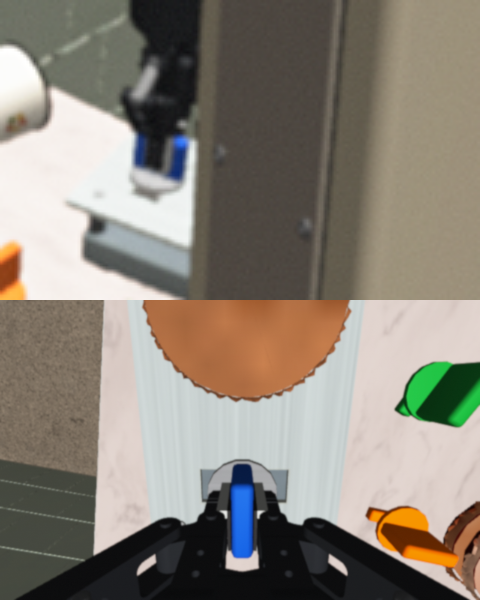

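The wing is now crosswise: the wrist view shows the slot ends either side of the collar at px (208,485) and (280,485). I'll release.

>>> servo_tool([
  {"offset": [0, 0, 0], "yaw": 0},
  {"offset": [0, 0, 0], "yaw": 0},
  {"offset": [0, 0, 0], "yaw": 0},
  {"offset": [0, 0, 0], "yaw": 0},
  {"offset": [0, 0, 0], "yaw": 0},
  {"offset": [0, 0, 0], "yaw": 0},
  {"offset": [0, 0, 0], "yaw": 0},
  {"offset": [0, 0, 0], "yaw": 0},
], claw=0.5)

```text
clock: 12.0
tcp_pos: [0.4356, -0.1708, 0.0818]
orientation: [0.704, -0.069, 0.704, 0.069]
wrist_force: [-0.1, 0.2, 0.3]
finger_gap: 0.0425
```

>>> servo_tool([
  {"offset": [-1, 0, 0], "yaw": 0},
  {"offset": [-2, 0, 0], "yaw": 0},
  {"offset": [-4, 0, 0], "yaw": 0},
  {"offset": [-6, 0, 0], "yaw": 0},
  {"offset": [-8, 0, 0], "yaw": 0},
  {"offset": [-10, 0, 0], "yaw": 0},
  {"offset": [-12, 0, 0], "yaw": 0},
  {"offset": [-12, 0, 0], "yaw": 0},
])

```text
clock: 12.8
tcp_pos: [0.4374, -0.1718, 0.2056]
orientation: [0.706, -0.07, 0.702, 0.068]
wrist_force: [-0.3, 0.3, -0.1]
finger_gap: 0.0427
```

```bash
python3 -c "
from look import *
blue('wrist',.111,tag='r1');blue('scene',.111,tag='r1')
a=cv2.imread('pics/scene_r1.png');b=cv2.imread('pics/wrist_r1.png')
cv2.imwrite('pics/r1.png',np.vstack([cv2.resize(a[100:250,200:440],(480,300)),cv2.resize(b,(480,300))]))"
```

```text
wrist top pts 847 [ 0.4353 -0.1721  0.1101] z 0.1103
rect mm [ 435.5 -171.9] [42.9 11. ] 10.9
tcp [ 0.4374 -0.1718  0.2056] axes y [-0.194  0.981 -0.004] x [ 0.006 -0.003 -1.   ] t 12.8 F [-0.3  0.3 -0.1] gap 0.04266348882080228
scene top pts 76 [ 0.4325 -0.1688  0.1092] z 0.1094
rect mm [ 431.2 -165.8] [43.4 17.8] 12.4
tcp [ 0.4368 -0.1715  0.2039] axes y [-0.194  0.981 -0.003] x [ 0.004 -0.002 -1.   ] t 12.85 F [ 0.4  0.6 -0.1] gap 0.043030561910594047
```

View pics/r1.png

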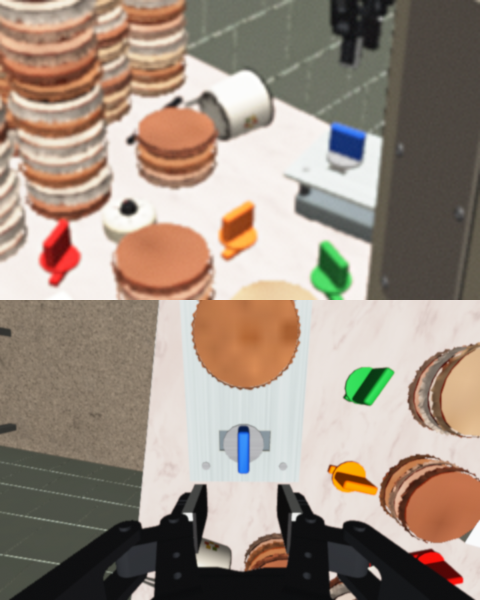

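The toggle stands free with its collar flat on the deck. The wing is at (0.435,-0.172), its top is 0.110 m up (0.111 expected), and it lies crosswise to the slot. I'll check the yellow toggle quickly, then hand in.

```bash
python3 -c "
from look import *
m=env.camera_model('scene'); p,d=env.read_camera('scene'); h=cv2.cvtColor(p,cv2.COLOR_RGB2HSV)
v,u=np.nonzero(cv2.inRange(h,(24,120,120),(34,255,255))*(d>0)); P=pts(m,np.c_[u,v],d[v,u]); print('yellow',len(P),np.median(P,0).round(3),P[:,2].max().round(3))
st=env.get_state(); print(st['clock'],abs(st['qvel']).max(),st['tcp_pos'])
print(env.hand_in())"
```

```text
yellow 167 [0.402 0.22  0.069] 0.072
12.95 0.019406382699856867 [ 0.43555274 -0.17072815  0.20177455]
the job is handed in; nothing more can be done
None
```

The blue toggle is locked in the shaker's slot and released, and the job is handed in at about 13 s of the 45 s allowed. I lifted it out of the stand, lowered it through the slot until the collar touched the deck (about 5 N upward on the wrist), and turned it 90° there. Then I let go and drew the arm 12 cm straight up.

**Last checks:**
- **Height:** the top of the wing measures 0.110 m, against 0.111 m expected with the collar on the deck.
- **Angle:** the wing lies at 10.9° and the slot runs at about 101°, so the foot should be crosswise under the deck. I could not see the foot itself; this comes from the wing, which is parallel to it.
- **Yellow toggle:** it is still in the stand, about 0.07 m high as at the start.
- **Arm:** it was about 12 cm above the toggle and almost at rest, with no contact force. The reported wrist forces stayed below 6 N throughout.

**Disagreements:** the top and wrist cameras differed by 2–3 mm on the blue toggle's first position and by about 2 mm on the slot. After release the scene camera put the wing about 4–7 mm from where the wrist camera did. From its angle it also sees the side of the wing, so I trusted the wrist camera.

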